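Shut the lamp house and seat the filter cell

TASK

Make the lamp house ready for use: press its hinged lid down past the catch until it is fully shut, then turn the knurled filter cell in the port beside it until its hidden keyways drop over the pins, and push it fully home so that its head sits flush on the housing. A spring pushes the cell back out, so finish while still holding it pushed home; leave the other things on the bench where they are.

Things in the scene. Friction and masses are not known exactly. Their poses are not given: they have to be found in the camera images.
- lamp_house: Grey metal lamp house fixed to the worktop, 110 (x) x 176 (y) x 60 mm high, standing within 18 degrees of square. Origin: centre of its underside; +x to its back (hinge side, away from the robot), +y to the side with the lid (robot's left), z up. The +y half is an open lamp chamber under the lid, the -y half a closed block with the round filter port in its flat top.
- port_rim (a point): Centre of the mouth of the filter port, in the flat housing top, 60 mm above the worktop; axes as the lamp house. Bore 42.5 mm wide. Hidden 12 mm down it are the tops of three round 5 mm pins, 120 degrees apart, at an unknown angle. A sprung ejector between them pushes the cell up: 3 N at the start of its 10 mm stroke, 7 N at the end.
- filter_cell: Loose round filter cell standing upright in the port, about 0.16 kg. Knurled aluminium head 50 mm in diameter, 24 mm tall, plus 1 mm of knurl; under it a dark barrel 40 mm in diameter, 22 mm long. Origin: middle of the barrel's underside, z up. At the start the barrel rests on the pins, the head's underside 10 mm above the housing top; home, 10 mm lower, the head sits on the housing.
- cell_top (a point): Centre of the flat top of the cell's head (dark window): 34 mm above the housing top at the start, 24 mm when home. Between keyways the cell stays up on the pins when pressed; over them it goes down only when pressed (about 5 to 8 N), and comes up again if let go.
- cell_keyways (a point): Point on the cell's axis, 6.5 mm above its underside, amid its three hidden keyways: 12 mm wide, 120 degrees apart, open below (the 5 mm pins have about 11 degrees of play either way). At the start a keyway lies 25 to 75 degrees of clockwise turning away (seen from above), or 45 to 95 anticlockwise. Turning in steps of up to 15 degrees and pressing after each cannot miss it.
- lid (a joint): Lid angle in rad: 0 shut (lid top level with the housing top), starts open at 0.35 to 0.8, positive is open. A stiff hinge keeps the lid where it is left. From about 0.13 rad down a sprung ball catch resists with about 4 N at the lip, then snaps over and holds the lid shut at 0.
- lid_hinge (a point): Middle of the lid's hinge line, at its back edge, 57 mm above the worktop; axes as the lamp house, the hinge runs along y. The lid is a flat aluminium plate 6 mm thick and 82 mm wide (its mid-plane passes through the hinge line) reaching 108 mm from the hinge toward -x, plus a lip 60 mm wide that reaches 117 mm.
- lid_lip (a point): Middle of the lip's upper side at the lid's front edge, 112 mm from the hinge line; moves with the lid. Press the lid 85 to 112 mm from the hinge, with shut fingers, following it down round the hinge.
- vial: Bystander: small brown bottle with a white cap, 27 x 28 x 45 mm, origin under its centre.
- glass_box: Bystander: small box 35 x 35 x 17 mm, origin under its centre.
- tape: Bystander: tape roll lying flat, 74 mm in diameter, 20 mm high, origin under its centre.
- jar: Bystander: round white jar, 56 mm in diameter, 62 mm high, origin under its centre.
There are look-alikes about, which are no part of the job. What is shaped like the filter_cell but orange is not meant.

How it is judged:
On the way, in this order (a step that is already met when the one before it is completed fails the run):
1. the lid is shut past its catch (value of joint lid below 0.03 rad), for 0.2 s.
2. with the lid shut, the filter cell's keyways have dropped over the pins (value of joint lid below 0.03 rad and z of cell_top in the frame of port_rim below 0.029 m), for 0.2 s.
At the end, for the whole second after the job is handed in: The lid is shut (under 0.03 rad). The filter cell is home in the port: head top 21 to 25.8 mm above the housing top (24 is flush), centred within 4 mm, upright within 0.08 rad, at rest, and the robot is still holding or pressing it (contact over 2 N) (z of cell_top in the frame of port_rim between 0.021 and 0.0258 m and horizontal distance between cell_top and port_rim below 0.004 m and angle between filter_cell's own z axis and vertical below 0.08 rad and value of joint lid below 0.03 rad and contact force between any of the fingers, the arm and filter_cell above 2 N and linear speed of filter_cell below 0.02 m/s); the arm keeps its last pose, push and grip.
It fails at once if the small brown bottle is pushed away (distance of vial from where it was at the start of the episode above 0.03 m).
It fails at once if the cover-glass box is pushed away (distance of glass_box from where it was at the start of the episode above 0.03 m).
It fails at once if the tape roll is pushed away (distance of tape from where it was at the start of the episode above 0.03 m).
It fails at once if the sample jar is pushed away (distance of jar from where it was at the start of the episode above 0.03 m).
It also fails if it takes over 45 s, if anything falls off the work surface, if the arm or the gripper's body presses on something with over 40 N, if the wrist force passes 120 N, or if a joint passes its speed limit or range.

ROBOT

A 6-joint arm with a two-finger parallel gripper is mounted at the origin on a cart in front of the work surface, level with it; the furniture and walls round the work are solid. World frame = base frame: x ahead of the robot, y to its left, z up, the work surface at z = 0. Lengths are in m, angles in rad, forces in N, time in s.
With the tool pointing down it reaches from about 0.425 to 0.925 m from the base axis. Payload 12.5 kg.
Tool frame: the origin (TCP) lies on the front face of the gripper's body, between the roots of the fingers; the fingertips stand 73 mm ahead of it and the grasp point (between the pads) lies 54 mm ahead of it; z points along the fingers, y is the direction in which the jaws open and shut (so a half turn about z gives the same grasp; the last joint's range is limited). The gripper opens to 85 mm and grips with 20 to 120 N. Pads are 22 mm wide; open, the fingers measure 114 mm over their backs; the gripper's body (76 mm by 85 mm) begins 54 mm behind the grasp point. The pads swing forward as they close: fully open they stand 13 mm farther back than shut.
Start: joints at [0.999, 0.491, 1.559, -0, 1.092, -0.106], TCP at [0.281, 0.558, 0.304] pointing down, gripper open.
Joint ranges: [-3.1, 3.1], [-0.84, 2.19], [0.05, 2.79], [-1.13, 4.28], [0.06, 2.93], [-2.69, 2.69]. Speed limits (rad/s): [2.22, 2.22, 2.79, 3.14, 3.14, 3.14].

INTERFACE

Orientations are given as a unit quaternion [w, x, y, z].
In Python, from cell import arm, imaging, order gives the robot as it stands.
- The arm moves only by the tool step_arm, never from a script. Its argument "steps" is one flat list of numbers, 4 for each row, row after row: the shift along the world's x, y, z in m, then the turn about the world's z in degrees. A call has 1 to 20 rows; each row shifts and turns the commanded pose from where the row before left it; what a row does not reach is not made up. A row lasts 1/8 s, in which the tool goes at most 62.5 mm and 10.7 degrees, less where a joint would pass 70% of its speed; a pose out of reach is approached as far as the arm can. A call is refused whole if a number of a shift passes 0.0625 or a number of a turn 10.7, either way. A call with a gripper value outside its range is refused whole. "jaw" is the finger opening in m, from 0 to 0.0854, set as the call begins (left out, the last holds). The fingers move at their own pace and stop on an object; the grip force is fixed at half the most. Time passes only in rows, so rows that do not move let the fingers close. It gives the time, the measured TCP pose, the force and the opening at its end, in the units of the state.
- arm.get_state(): the state, without advancing time (a new reading comes with each control period).
- imaging.get_image(name): name is "scene" or "top"; returns the picture (400x640x3 uint8, red, green, blue); there is no depth.
- imaging.camera_model(name): a dict with "mtx" (3x3 intrinsics, pixels), "R" (3x3) and "t" (3): a world point X has camera coordinates R X + t. Camera axes: x right, y down, z forward; pixel columns grow to the right and rows downward; lengths in m; the calibration is good to about 2 mm. A picture is of the moment at which its call begins. camera_model takes no time and is no camera call.
- order.close_job(): hands the job in, once; it reports no verdict.
Trained networks look in the newest picture that a camera, given by its name, has taken for a name from the list of things; names that differ only in an ending like _2 or _b are one class to them, and where a whole thing is asked for, a point or a joint stands for the part that bears it (a point fixed in the world has none). Each returns a list of dicts, best first, with "score" (0 to 1); they miss things now and then, are a little off and sometimes report something else, mostly with a low value. They report only what shows in the picture. A call takes as long as a camera call. They do not tell look-alikes from the thing itself.
- imaging.masks_of(camera, query): "mask" (400x640 bool, what is visible of it) and "position" ([row, column] in pixels, amid what is visible of it).
The state is a dict: "t": time; "joints": joint angles; "qvel": joint speeds; "tau": joint torques, N m; "eef_pos": TCP position; "orientation": TCP orientation; "ft_force": force on the tool from outside, world axes, zero at the start; "wrist_torque": the same for the moment, N m; "gripper_width": finger opening in m.
Only numpy, scipy, OpenCV 4.12 (cv2) and the standard library are available. Lean on these libraries where they do the work, as an engineer would, in place of code of your own. Each camera call takes 0.05 s, during which the arm holds its last target.

## Working session

There is one attempt and no reset: what is moved stays moved. The work goes in short steps, Python scripts to look and compute and a tool call to move; the robot and the scene stay as the last step left them, time stands still between calls to the robot, and variables do not carry over. Pictures are saved under pics/ and viewed, and the job is handed in when it is done.

Besides the shell and the picture viewer there is one more tool, called as name(argument=value, ...) on one line, values as JSON. step_arm: Moves the arm, as the interface text tells. Its arguments: {"type":"object","properties":{"steps":{"type":"array","items":{"type":"number"}},"jaw":{"type":"number"}},"required":["steps"]}

```bash
mkdir -p pics; ls
python3 - <<'E'
from cell import arm, imaging, order
import cv2
print(arm.get_state())
for n in("scene","top"):
    im=imaging.get_image(n); cv2.imwrite(f"pics/{n}0.png",im[:,:,::-1]); print(n,imaging.camera_model(n))
E
```

```text
pics
{'t': 0.0, 'joints': array([ 9.99383837e-01,  4.91566768e-01,  1.55945561e+00,  4.30863537e-06,
        1.09165498e+00, -1.05570111e-01]), 'qvel': array([-0.00070205,  0.00169018, -0.00076177, -0.00046603, -0.00045063,
       -0.00162664]), 'tau': array([ 5.80054111e-04, -6.18452811e+01, -2.61595398e+01, -5.61615718e-05,
        3.88219021e-03, -6.50616286e-06]), 'eef_pos': array([0.28062182, 0.55830399, 0.30332108]), 'orientation': array([-1.81899185e-04,  2.30821744e-01,  9.72995904e-01, -5.10944432e-04]), 'ft_force': array([0.37472858, 0.58368472, 1.21202228]), 'wrist_torque': array([-0.02169976, -0.02791561,  0.02729805]), 'gripper_width': 0.08539201755637495}
scene {'mtx': array([[363.41989045,   0.        , 323.05893946],
       [  0.        , 363.41989045, 207.68193336],
       [  0.        ,   0.        ,   1.        ]]), 'R': array([[-0.62369839, -0.78139242,  0.0206447 ],
       [-0.32624396,  0.23622171, -0.91529459],
       [ 0.71032753, -0.57760297, -0.40225566]]), 't': array([0.47065936, 0.22354965, 0.67726547])}
top {'mtx': array([[399.1092234 ,   0.        , 319.42192718],
       [  0.        , 399.1092234 , 191.28336141],
       [  0.        ,   0.        ,   1.        ]]), 'R': array([[ 0.06322764, -0.99799177, -0.00383277],
       [-0.97774075, -0.06117385, -0.20070074],
       [ 0.20006322,  0.01643729, -0.9796451 ]]), 't': array([0.11807753, 0.57378453, 1.05043014])}
```

View pics/scene0.png

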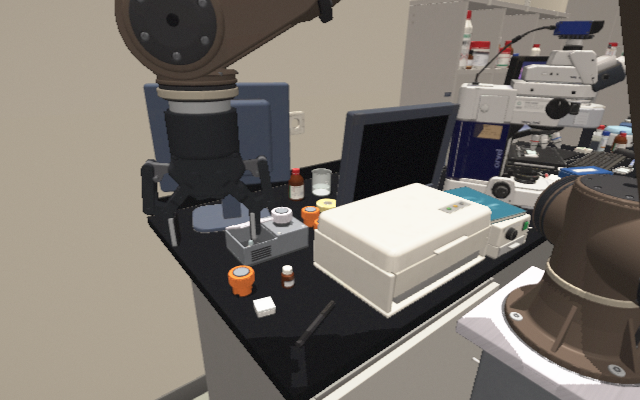

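View pics/top0.png

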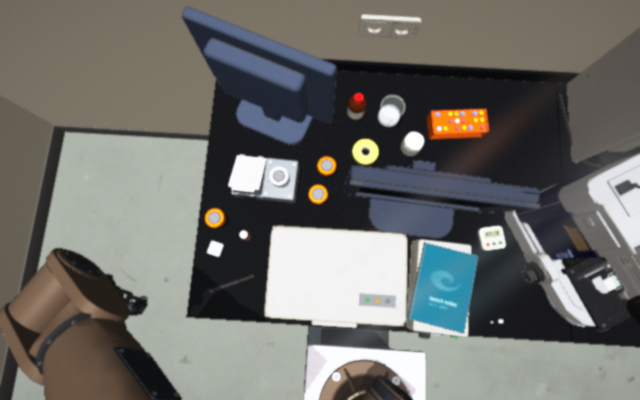

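The lamp house is at about (265,178) in the top view, with the lid at (247,175) and the grey cell at (279,176). In the scene view the house is at (267,238) and the cell at (282,215). The orange look-alikes are separate.

```bash
cat > h.py <<'E'
from cell import arm, imaging, order
import cv2, numpy as np
CM={n:imaging.camera_model(n) for n in("scene","top")}
def proj(n,X):
    c=CM[n]; p=(c["R"]@np.atleast_2d(X).T).T+c["t"]; p=p@c["mtx"].T; return p[:,:2]/p[:,2:]
def tri(us,ut):
    P=[CM[n]["mtx"]@np.c_[CM[n]["R"],CM[n]["t"]] for n in("scene","top")]
    X=cv2.triangulatePoints(P[0],P[1],np.array(us,float).reshape(2,1),np.array(ut,float).reshape(2,1)); return (X[:3]/X[3]).ravel()
def onz(n,uv,z):
    c=CM[n]; d=c["R"].T@np.linalg.solve(c["mtx"],[uv[0],uv[1],1.]); o=-c["R"].T@c["t"]; return o+d*(z-o[2])/d[2]
def crop(n,im,x0,y0,x1,y1,s,name):
    cv2.imwrite(name,cv2.resize(im[y0:y1,x0:x1,::-1],None,fx=s,fy=s,interpolation=cv2.INTER_CUBIC))
E
python3 - <<'E'
from h import *
for n in("scene","top"):
    im=imaging.get_image(n)
    if n=="scene": crop(n,im,210,190,330,270,6,"pics/sc.png")
    else: crop(n,im,215,140,315,215,7,"pics/tc.png")
    for q in("filter_cell","lid","lamp_house","vial","glass_box","tape","jar"):
        for m in imaging.masks_of(n,q)[:3]:
            ys,xs=np.where(m["mask"]); print(n,q,round(m["score"],2),np.round(m["position"][::-1],1),xs.min(),xs.max(),ys.min(),ys.max())
E
```

```text
scene filter_cell 0.75 [279.9 216.4] 272 292 207 226
scene filter_cell 0.71 [310.  213.5] 302 318 206 226
scene filter_cell 0.69 [242.1 281.9] 229 254 265 295
scene lid 0.49 [240.6 228.4] 227 269 219 229
scene lamp_house 0.88 [265.6 242.6] 226 308 216 265
scene vial 0.58 [290.8 275.4] 282 294 265 287
scene glass_box 0.59 [264.3 307.6] 254 275 296 316
scene tape 0.47 [324.7 206.4] 317 335 199 211
scene jar 0.55 [248.3 225.8] 231 270 218 227
top filter_cell 0.85 [215.5 216.6] 206 224 209 227
top filter_cell 0.73 [328.3 165.6] 318 335 157 175
top filter_cell 0.7 [278.6 176. ] 270 287 167 186
top lid 0.88 [244.9 174.3] 229 265 156 191
top lamp_house 0.71 [262.9 183. ] 229 299 155 202
top vial 0.63 [246.2 240.4] 240 249 232 240
top glass_box 0.75 [215.7 246.1] 208 222 241 255
top tape 0.77 [366.6 151.6] 352 377 140 164
top jar 0.79 [409.4 145.6] 401 423 132 156
top jar 0.44 [274.8 175.5] 269 288 167 186
```

View pics/sc.png

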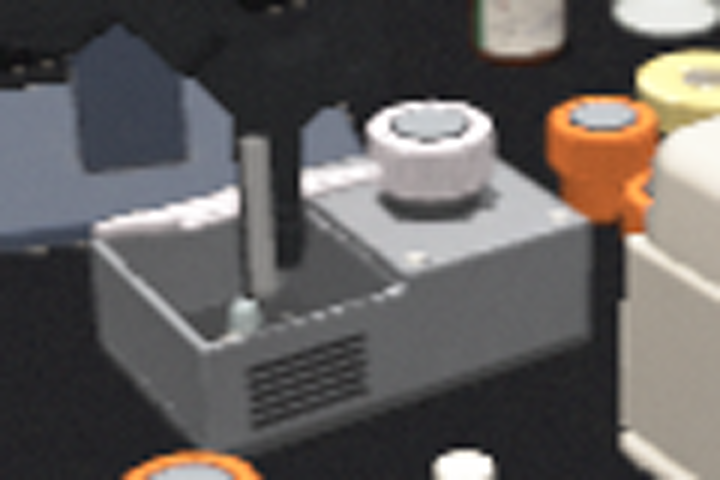

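View pics/tc.png

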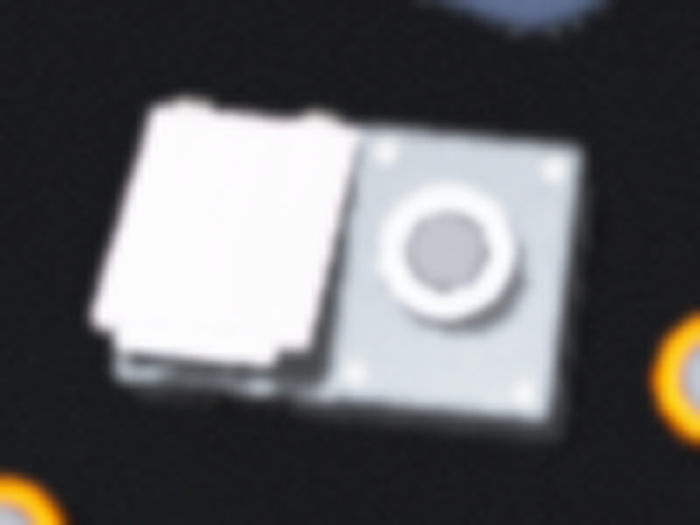

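```bash
cat > fit.py <<'E'
from h import *
from scipy.optimize import least_squares
S=lambda x,y:((210+(x+.5)/6-.5),(190+(y+.5)/6-.5))
T=lambda x,y:((215+(x+.5)/7-.5),(140+(y+.5)/7-.5))
ct=tri(S(430,124),T(447,252)); print("cell_top",ct, "reproj",proj("scene",ct)-S(430,124))
print("FR corner",tri(S(590,228),T(548,418)))
obs=[("top",(.055,-.088,.06),T(582,148)),("top",(-.055,-.088,.06),T(548,418)),
("scene",(-.055,-.088,.06),S(590,228)),("scene",(-.055,.088,.06),S(207,350)),("scene",(.055,.088,.06),S(95,235)),("scene",(-.055,.088,0),S(215,450))]
def W(p,l):
    c,s=np.cos(p[2]),np.sin(p[2]); return np.array([p[0]+c*l[0]-s*l[1],p[1]+s*l[0]+c*l[1],l[2]])
f=lambda p:np.concatenate([proj(n,W(p,l))[0]-o for n,l,o in obs])
r=least_squares(f,[ct[0],ct[1]+.05,0],x_scale=[.1,.1,.1]); p=r.x; print(p,np.degrees(p[2]),f(p).round(1))
c,s=np.cos(p[2]),np.sin(p[2])
d=ct[:2]-p[:2]; print("cell local",c*d[0]+s*d[1],-s*d[0]+c*d[1])
def lid(a,r,y,h): # hinge local x 
    return None
# lid angle from the top view: lip/plate corners
lo=[((.108,.041),T(92,322)),((.108,-.041),T(318,352)),((.117,-.03),T(270,362)),((0,.041),T(152,105)),((0,-.041),T(355,130))]
def L(q,r,y):
    a,hx,yc=q; return W(p,(hx-r*np.cos(a)-.003*np.sin(a)*-1*-1,yc+y,.057+r*np.sin(a)+.003*np.cos(a)))
g=lambda q:np.concatenate([proj("top",L(q,*k))[0]-o for k,o in lo])
r=least_squares(g,[.5,.055,.044],x_scale=[.1,.01,.01]);print("lid",r.x,g(r.x).round(1)); q=r.x
print("lip",L(q,.112,0)); print("hinge",W(p,(q[1],q[2],.057)),"r100 shut",W(p,(q[1]-.1,q[2],.06)))
for n,z,uv in (("vial",.045,(243.5,234.5)),("glass",.017,(215,247))): print(n,onz("top",uv,z))
E
python3 fit.py
```

```text
cell_top [0.59359916 0.26607661 0.09463208] reproj [[-0.46524392 -0.11297599]]
FR corner [0.5374893  0.2250397  0.05685653]
[ 0.59509247  0.30767837 -0.03267406] -1.8720858222808712 [ 0.9  0.6  1.5  0.3  0.6 -1.6 -0.7 -1.9 -1.7 -1.2 -0.2  4.3]
cell local -0.00013345513727289725 -0.041628337949641186
lid [0.39574309 0.05787316 0.0478307 ] [ 0.5  0.6 -1.4 -0.8  0.7  0.1  0.2  0.5 -0.  -0.4]
lip [0.55005302 0.35700676 0.10294345]
hinge [0.65449728 0.35359293 0.057     ] r100 shut [0.55455066 0.35685975 0.06      ]
vial [0.43368725 0.35509029 0.045     ]
glass [0.3960722  0.43701876 0.017     ]
```

step_arm(steps=[0.0229, -0.0168, 0, 0, 0.0229, -0.0168, 0, 0, 0.0229, -0.0168, 0, 0, 0.0229, -0.0168, 0, 0, 0.0229, -0.0168, 0, 0, 0.0229, -0.0168, 0, 0, 0.0229, -0.0168, 0, 0, 0.0229, -0.0168, 0, 0, 0.0229, -0.0168, 0, 0, 0.0229, -0.0168, 0, 0, 0.0229, -0.0168, 0, 0, 0.0229, -0.0168, -0.02, 0, 0, 0, -0.03, 0, 0, 0, -0.03, 0, 0, 0, 0, 0], jaw=0)

```text
t: 2.78
eef_pos: [0.555, 0.3565, 0.222]
orientation: [-0.002, 0.231, 0.973, -0.001]
ft_force: [0.4, 0.0, -0.1]
gripper_width: -0.0005
```

```bash
sed -i 's/,("scene",(-.055,.088,0),S(215,450))\]/]/' fit.py; python3 fit.py
python3 - <<'E'
from h import *
print(arm.get_state()["joints"])
im=imaging.get_image("scene"); crop("scene",im,190,130,330,270,5,"pics/s2.png")
E
```

```text
cell_top [0.59359916 0.26607661 0.09463208] reproj [[-0.46524392 -0.11297599]]
FR corner [0.5374893  0.2250397  0.05685653]
[ 0.59199319  0.30976331 -0.0126227 ] -0.7232273305319926 [-0.3  1.   1.1  0.7  0.6 -1.3 -0.  -0.9 -2.1 -0.1]
cell local 0.0021572737077326445 -0.04366294776205828
lid [0.40151709 0.06161686 0.04584806] [ 0.7  0.9 -1.1 -1.1  1.1 -0.1 -0.2  0.9 -0.4 -0.6]
lip [0.54992717 0.35614604 0.10353271]
hinge [0.65418385 0.35482997 0.057     ] r100 shut [0.55419182 0.35609221 0.06      ]
vial [0.43368725 0.35509029 0.045     ]
glass [0.3960722  0.43701876 0.017     ]
[ 4.70864227e-01  6.23839823e-01  1.54921979e+00  4.90992222e-05
  9.72435145e-01 -6.34050007e-01]
```

View pics/s2.png

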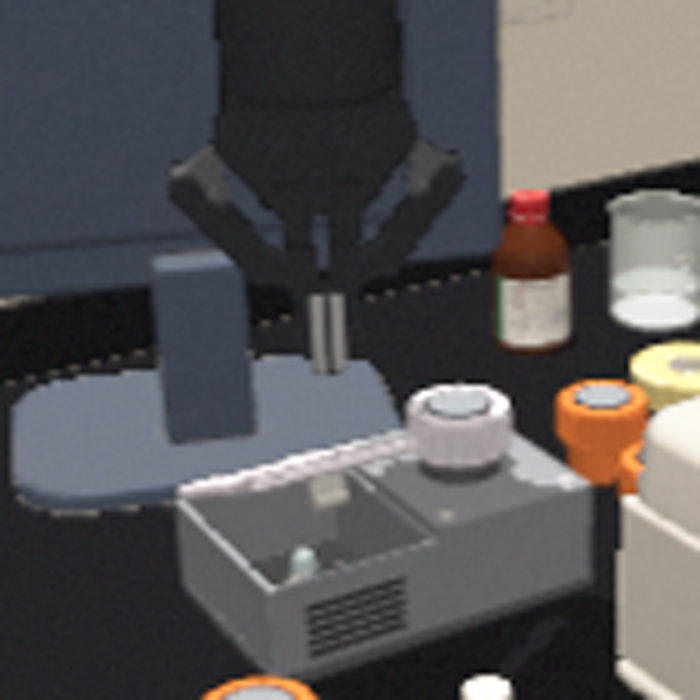

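The shut fingers stand above the lid, near picture (328,370), with clear air beneath. Next I press down in stages.

step_arm(steps=[0.005, 0, -0.02, 0, 0, 0, -0.02, 0, 0, 0, -0.005, 0, 0, 0, -0.005, 0, 0, 0, -0.005, 0, -0.001, 0, -0.005, 0, -0.001, 0, -0.005, 0, -0.001, 0, -0.005, 0])

```text
t: 3.82
eef_pos: [0.5574, 0.3569, 0.1537]
orientation: [0.0, 0.231, 0.973, 0.0]
ft_force: [0.7, -0.3, 0.4]
gripper_width: 0.0002
```

step_arm(steps=[-0.001, 0, -0.004, 0, -0.001, 0, -0.004, 0, -0.001, 0, -0.004, 0, -0.001, 0, -0.003, 0, 0, 0, -0.003, 0, 0, 0, -0.002, 0, 0, 0, -0.001, 0, 0, 0, 0, 0])

```text
t: 4.82
eef_pos: [0.5533, 0.3568, 0.1327]
orientation: [-0.0, 0.231, 0.973, -0.0]
ft_force: [-0.4, 0.5, -0.3]
gripper_width: -0.0002
```

Run:
```python
from h import *
im=imaging.get_image("scene"); crop("scene",im,210,170,330,270,6,"pics/s3.png")
im=imaging.get_image("top"); crop("top",im,215,140,315,215,7,"pics/t3.png")
```

```text
(no output)
```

View pics/s3.png

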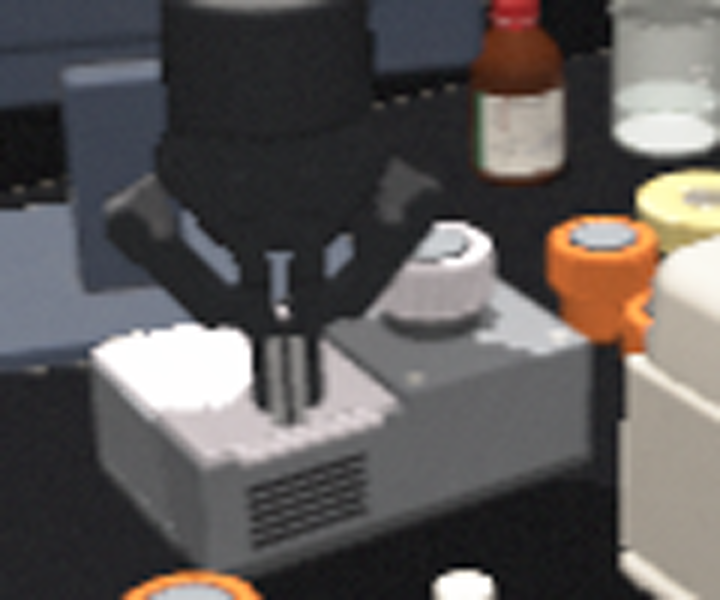

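The lid looks level with the housing. I'll press a little further to confirm it's on its stop.

step_arm(steps=[0, 0, -0.002, 0, 0, 0, -0.001, 0, 0, 0, 0, 0])

```text
t: 5.3
eef_pos: [0.5535, 0.357, 0.132]
orientation: [0.001, 0.231, 0.973, 0.001]
ft_force: [-5.4, -2.8, 19.8]
gripper_width: 0.0002
```

The lid meets a hard stop at 20 N, so it is shut. Next I lift, open and go to the cell.

step_arm(steps=[0, 0, 0.03, 0, 0, 0, 0.05, 0, 0.0134, -0.0303, 0, 0, 0.0134, -0.0303, 0, 0, 0.0134, -0.0303, 0, 0, 0, 0, 0, 0, 0, 0, 0, 0], jaw=0.0854)

```text
t: 6.18
eef_pos: [0.5935, 0.2662, 0.2099]
orientation: [-0.0, 0.231, 0.973, 0.0]
ft_force: [-0.8, -0.1, -0.2]
gripper_width: 0.0858
```

Run:
```python
from h import *
im=imaging.get_image("scene"); crop("scene",im,200,120,330,260,5,"pics/s4.png")
im=imaging.get_image("top"); crop("top",im,215,130,335,220,6,"pics/t4.png")
```

```text
(no output)
```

View pics/s4.png

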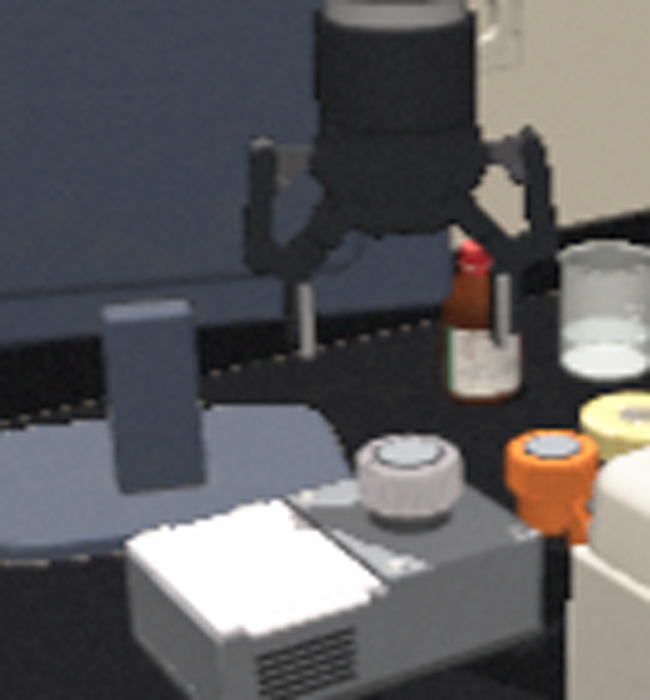

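View pics/t4.png

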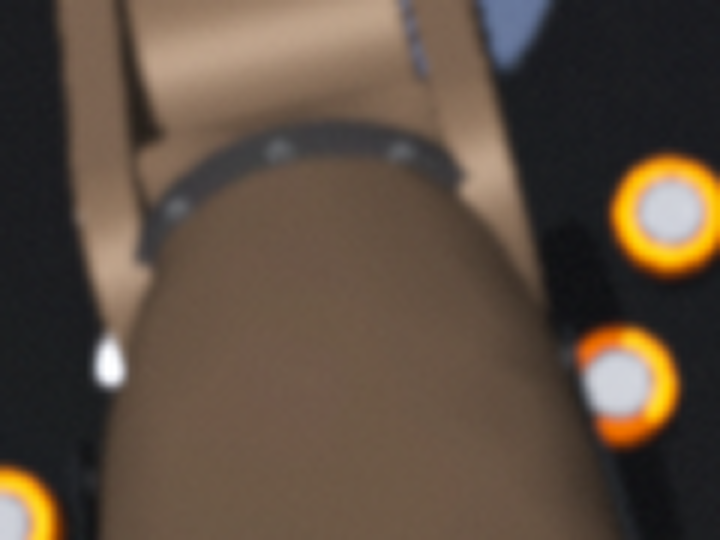

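The scene view shows the lid flush and shut, with the gripper centred over the cell at (408,455). The top view is blocked by the arm. I'll descend and grip.

step_arm(steps=[0, 0, -0.03, 0, 0, 0, -0.025, 0, 0, 0, -0.013, 0, 0, 0, 0, 0])

```text
t: 6.78
eef_pos: [0.5934, 0.2664, 0.1413]
orientation: [-0.001, 0.23, 0.973, -0.0]
ft_force: [0.6, 0.1, 1.7]
gripper_width: 0.0853
```

step_arm(steps=[0, 0, 0, 0, 0, 0, 0, 0, 0, 0, 0, 0, 0, 0, 0, 0], jaw=0.03)

```text
t: 7.28
eef_pos: [0.5942, 0.2662, 0.1432]
orientation: [0.001, 0.231, 0.973, 0.001]
ft_force: [-0.8, 0.3, 6.2]
gripper_width: 0.048
```

Run:
```python
from h import *
s=arm.get_state();print(s["joints"],s["ft_force"],s["wrist_torque"])
im=imaging.get_image("scene"); crop("scene",im,220,140,330,250,6,"pics/s5.png")
```

```text
[ 3.19703077e-01  7.08117120e-01  1.63091136e+00  2.73939881e-04
  8.00044862e-01 -7.85404513e-01] [-0.81429444  0.31734189  6.22253479] [ 0.14370354  0.00517164 -0.01667645]
```

View pics/s5.png

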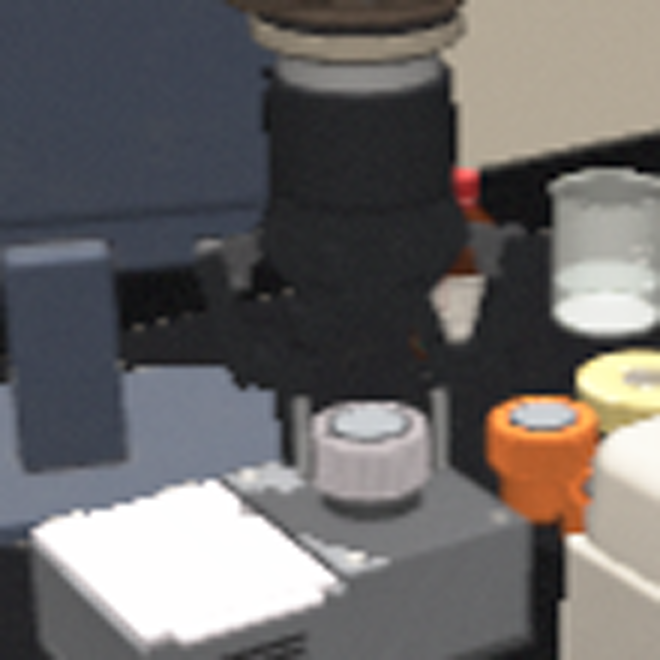

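The cell is gripped; the 6 N preload comes from the pads swinging forward. I'll turn clockwise and press after each step.

step_arm(steps=[0, 0, 0, -8, 0, 0, 0, -8, 0, 0, 0, -8, 0, 0, -0.0015, 0, 0, 0, 0, 0])

```text
t: 7.95
eef_pos: [0.5943, 0.2661, 0.1429]
orientation: [0.001, 0.428, 0.904, 0.001]
ft_force: [-3.1, -0.6, 17.9]
gripper_width: 0.0484
```

step_arm(steps=[0, 0, 0.001, 0, 0, 0, 0, -6, 0, 0, 0, -6, 0, 0, -0.001, 0, 0, 0, 0, 0])

```text
t: 8.57
eef_pos: [0.594, 0.266, 0.141]
orientation: [0.0, 0.519, 0.855, 0.001]
ft_force: [0.7, -0.0, 5.3]
gripper_width: 0.048
```

The force dropped and the tool sank, so the keyways are probably over the pins. I'll press further.

step_arm(steps=[0, 0, -0.002, 0, 0, 0, -0.001, 0, 0, 0, 0, 0])

```text
t: 8.95
eef_pos: [0.594, 0.266, 0.1381]
orientation: [0.0, 0.519, 0.855, 0.001]
ft_force: [-0.4, 0.2, 6.2]
gripper_width: 0.0482
```

step_arm(steps=[0, 0, -0.002, -3, 0, 0, -0.002, 0, 0, 0, 0, 0])

```text
t: 9.32
eef_pos: [0.5939, 0.266, 0.1335]
orientation: [0.0, 0.541, 0.841, 0.0]
ft_force: [1.6, -0.8, 5.3]
gripper_width: 0.0484
```

step_arm(steps=[0, 0, -0.001, 0, 0, 0, 0, 0])

```text
t: 9.57
eef_pos: [0.5939, 0.266, 0.1334]
orientation: [0.0, 0.542, 0.841, 0.0]
ft_force: [-0.9, -1.2, 11.5]
gripper_width: 0.0482
```

Run:
```python
from h import *
im=imaging.get_image("scene"); crop("scene",im,220,140,330,250,6,"pics/s6.png")
```

```text
(no output)
```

View pics/s6.png

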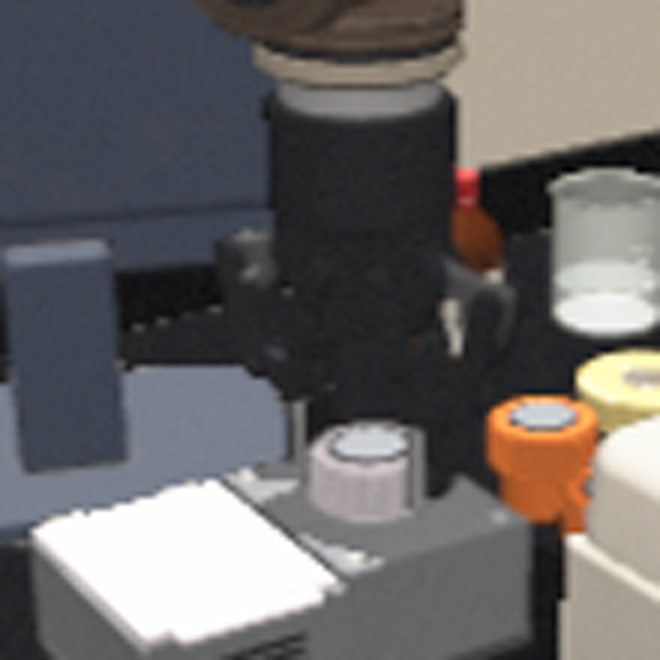

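step_arm(steps=[0, 0, -0.0008, 0, 0, 0, 0, 0, 0, 0, 0, 0])

```text
t: 10.0
eef_pos: [0.5939, 0.266, 0.1334]
orientation: [0.001, 0.542, 0.841, 0.001]
ft_force: [-3.7, -1.4, 19.3]
gripper_width: 0.048
```

Run:
```python
from h import *
for z in(.094,.089,.084): print(z,proj("scene",[.5937,.266,z]))
im=imaging.get_image("scene"); crop("scene",im,255,195,310,235,14,"pics/s7.png")
s=arm.get_state(); print(s["ft_force"],s["wrist_torque"])
```

```text
0.094 [[280.79555927 210.34727595]]
0.089 [[280.84777221 212.16997057]]
0.084 [[280.89975473 213.98462191]]
[-2.83379046 -1.94657964 18.7214307 ] [-0.26505452  0.53000439 -0.03159004]
```

View pics/s7.png

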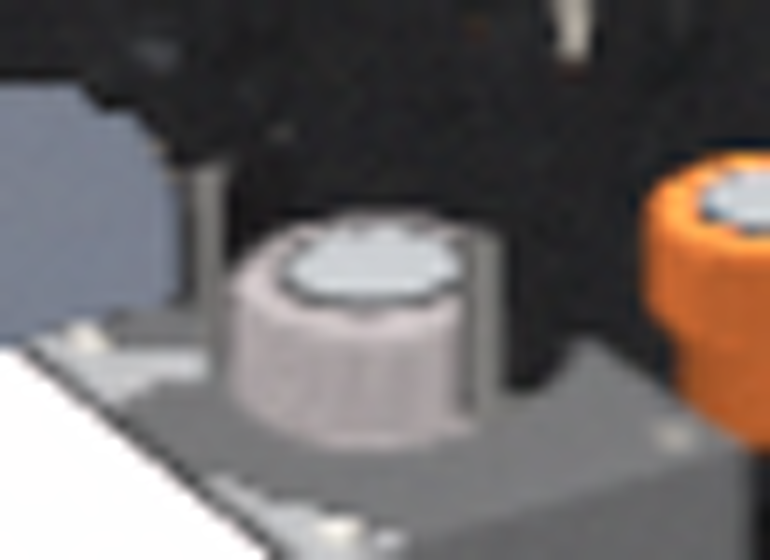

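The head sits flat on the housing. The window centre is at row 213.8, which matches a head top at z = 0.0845, against 0.084 when home. TCP z stays put as the push rises to 19 N. I'll hand it in.

```bash
python3 -c "
from cell import order
print(order.close_job())"
```

```text
the job is handed in; nothing more can be done
None
```

I shut the lid, then turned the filter cell about 36–39° clockwise until its keyways dropped over the pins, and pushed it home. I handed the job in at about 10 s, with the gripper still holding the cell and pressing it down with about 19 N.

**Lid:** it reached a hard stop at 20 N with the fingertips 59–60 mm above the worktop, level with the housing top. It looked flush in every later picture.

**Cell:** the tool went down about 10 mm and stopped, staying at the same height as the push rose from 11 to 19 N. In the last picture the head sits on the housing, and its top measures about 84.5 mm above the worktop (84 expected when home).

**Bystanders:** the moves kept clear of all the bystanders, but I didn't measure their positions again at the end.

**Disagreements and gaps:**
- The gripper read 48 mm on a head described as 50 mm across.
- The fit of the house's position was off by up to about 2 pixels, so I went by the cell's own position, measured from two views.
- The arm blocked the top camera during the work on the cell, so the final check used only the scene camera and the force and position readings.

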